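Wedge the rocking control box steady by fingertip

TASK

The grey control box rocks because the foot at its corner nearest the robot does not reach the worktop. Push the wooden wedge along the worktop with the fingertips, thin end first, in under that foot just until the box no longer rocks, without jacking the box up off its other feet or shoving it out of place. Then press down firmly with the fingertips on top of that corner to prove that it stands steady, and leave the wedge there; do not lift the wedge or the box, and do not disturb the cups or the tape roll.

Things in the scene. Friction and masses are not known exactly. Their poses are not given: they have to be found in the camera images.
- control_box: Grey steel box, loose, 150 mm (x) by 180 mm (y), top 63 mm above the worktop, about 3.4 kg, on four round-ended feet 24 mm in diameter with 25 mm of clear space under it. Origin: on the worktop under its middle; at zero turn x points away from the robot and y left; it stands turned 0.3 to 0.7 rad clockwise. Feet 55 mm in x and 70 mm in y either side of the origin; only the one nearest the robot is short.
- short_foot_tip (a point): Lowest point of the short foot (x -55, y -70 mm from the box's origin; round end of radius 12 mm). It hangs 5 to 8 mm above the worktop while the box stands level on the other three.
- loose_corner (a point): Point on the top of the box straight above the short foot, 63 mm above the worktop, 20 mm in from both edges: where to press, within about 35 mm. Without the wedge 4 to 6 N here rocks the box over onto the short foot, and it rocks back when let go; a steady 10 to 15 N is a firm press.
- wedge: Plain wooden wedge lying on the worktop in front of the box to the right, 110 mm long (y), 46 mm wide, 0.12 kg. y points to its thin end, 3 mm high, which points roughly at the short foot from 20 to 50 mm away; the top rises evenly to 19 mm at the back. Origin: middle of the underside. Friction about 0.6; about 1 N slides it, rising past 5 N as it takes the weight of the foot.
- wedge_back (a point): Middle of the wedge's upright back face, 46 mm wide and 19 mm high, 9.5 mm above the worktop, 55 mm behind the wedge's origin: where to push.
- wedge_ramp (a point): Middle of the wedge's sloping top face; z is square to the slope, y runs down the slope to the thin end.
- cup_a: Bystander: plain steel cup, 64 mm in diameter, 47 mm high, left of the box or in front of it to the left; origin in the middle of its underside.
- cup_b: Bystander: a like steel cup, beside the other cup or the tape roll; origin in the middle of its underside.
- tape_roll: Bystander: roll of masking tape lying flat, 67 mm in diameter, 24 mm high, in the row with the two cups; origin in the middle of its underside.

How it is judged:
By the outcome, as a careful person would: the job done as asked, in the order asked, and still so for the second after the job is handed in, with the robot touching nothing.
It also fails if it takes over 54 s, if anything falls off the work surface, if the arm or the gripper's body presses on something with over 40 N, if the wrist force passes 120 N, or if a joint passes its speed limit or range.

ROBOT

A 7-joint arm with a two-finger parallel gripper is mounted at the origin on a cart in front of the work surface, level with it; the furniture and walls round the work are solid. World frame = base frame: x ahead of the robot, y to its left, z up, the work surface at z = 0. Lengths are in m, angles in rad, forces in N, time in s.
With the tool pointing down it reaches from about 0.4 to 0.85 m from the base axis. Payload 10.4 kg.
Tool frame: the origin (TCP) lies on the centre line of the jaws, within the pads' length; the fingertips stand 8 mm ahead of it and the grasp point (between the pads) lies 11 mm behind it (r.finger_overhang is the distance from the TCP to the fingertips, in m); z points along the fingers, y is the line along which they close (so a half turn about z gives the same grasp; the last joint's range is limited). The gripper opens to 87 mm and grips with 3 to 60 N. Pads are 19 mm wide; open, the fingers measure 117 mm over their backs; the gripper's body (75 mm by 190 mm) begins 51 mm behind the grasp point.
Start: joints at [-1.231, 0.332, -0.065, 1.46, 0.022, 1.35, -0.088], TCP at [0.222, 0.584, 0.231] pointing down, gripper open.
Joint ranges: [-2.6, 2.6], [-0.5, 2.12], [-1.47, 1.34], [0.16, 2.42], [-1.27, 4.41], [0.06, 2.06], [-2.6, 2.6]. Speed limits (rad/s): [2.22, 2.22, 2.79, 2.79, 3.14, 3.14, 3.14].

INTERFACE

Orientations are given as a unit quaternion [x, y, z, w].
In Python, from bench import r, vision gives the robot as it stands.
- The arm moves only by the tool drive_tool, never from a script. Its argument "series" is a list of rows, each a list of 2 entries, a list of its own where there are three numbers: the shift along the world's x, y, z in cm, then the turn about the world's z in degrees. A call has exactly 10 rows; each row shifts and turns the commanded pose from where the row before left it; what a row does not reach is not made up. A row lasts 1/8 s, in which the tool goes at most 62.5 mm and 10.7 degrees, less where a joint would pass 70% of its speed; a pose out of reach is approached as far as the arm can. A call with a gripper value outside its range is refused whole. "hand" is the closure, from 0 (fully open) to 1 (shut), set as the call begins (left out, the last holds). The fingers move at their own pace and stop on an object; "newtons" is the grip in N (left out, the last holds). Time passes only in rows, so rows that do not move let the fingers close, or fill a call up. It gives the time, the measured TCP pose, the force, the opening and the grip force at its end, in the units of the state.
- r.read_state(): the state, without advancing time (a new reading comes with each control period).
- vision.camera(name): name is "scene" or "top"; returns a dict with "color" (384x512x3 uint8, red, green, blue), "intrinsics" (3x3 intrinsics, pixels), "R" (3x3) and "t" (3): a world point X has camera coordinates R X + t. Camera axes: x right, y down, z forward; pixel columns grow to the right and rows downward; lengths in m; the calibration is good to about 2 mm. A picture is of the moment at which its call begins. There is no depth.
- r.close_job(): hands the job in; it is judged then, once.
The state is a dict: "time": time; "joint_positions": joint angles; "joint_vel": joint speeds; "joint_torque": joint torques, N m; "ee_pos": TCP position; "eef_rot": TCP orientation; "ft_force": force on the tool from outside, world axes, zero at the start; "torque": the same for the moment, N m; "width": finger opening in m; "grip_force": force on a finger pad.
Only numpy, scipy, OpenCV 4.12 (cv2) and the standard library are available. Lean on these libraries where they do the work, as an engineer would, in place of code of your own. Each camera call takes 0.05 s, during which the arm holds its last target. There are 200 camera calls.

## Working session

There is one attempt and no reset: what is moved stays moved. The work goes in short steps, Python scripts to look and compute and a tool call to move; the robot and the scene stay as the last step left them, time stands still between calls to the robot, and variables do not carry over. Pictures are saved under pics/ and viewed, at most 10 in all, crops included, and the job is handed in when it is done.

Besides the shell and the picture viewer there is one more tool, called by a JSON object that holds its "op" and its "data". drive_tool: Moves the arm, as the interface text tells. Its arguments: {"type":"object","properties":{"series":{"type":"array"},"hand":{"type":"number"},"newtons":{"type":"number"}},"required":["series"]}

```bash
mkdir -p pics
python3 - <<'E'
from bench import r, vision
import cv2,numpy as np
for n in("top","scene"):
    c=vision.camera(n); cv2.imwrite(f"pics/{n}0.png",cv2.resize(c["color"][:,:,::-1],(800,600),interpolation=cv2.INTER_CUBIC))
    print(n,np.round(c["intrinsics"],1).tolist(),np.round(c["R"],3).tolist(),np.round(c["t"],3))
s=r.read_state();print({k:np.round(v,3).tolist() for k,v in s.items()},r.finger_overhang)
E
```

```text
top [[381.1, 0.0, 257.2], [0.0, 381.1, 189.2], [0.0, 0.0, 1.0]] [[0.026, -1.0, 0.014], [-0.98, -0.028, -0.197], [0.197, -0.008, -0.98]] [0.265 0.506 0.834]
scene [[420.4, 0.0, 248.5], [0.0, 420.4, 192.3], [0.0, 0.0, 1.0]] [[-0.824, -0.567, 0.007], [-0.367, 0.523, -0.769], [0.432, -0.636, -0.639]] [0.571 0.11  0.925]
{'time': 0.1, 'joint_positions': [-1.231, 0.333, -0.065, 1.461, 0.022, 1.35, -0.089], 'joint_vel': [-0.001, -0.002, -0.0, -0.003, -0.0, -0.001, -0.001], 'joint_torque': [0.003, -62.454, 0.025, -39.072, -0.061, 0.036, 0.0], 'ee_pos': [0.222, 0.584, 0.23], 'eef_rot': [0.18, 0.984, -0.001, -0.0], 'ft_force': [-1.496, 0.483, -0.299], 'torque': [-0.016, -0.037, -0.013], 'grip_force': 0.0, 'width': 0.087} 0.008
```

View pics/top0.png

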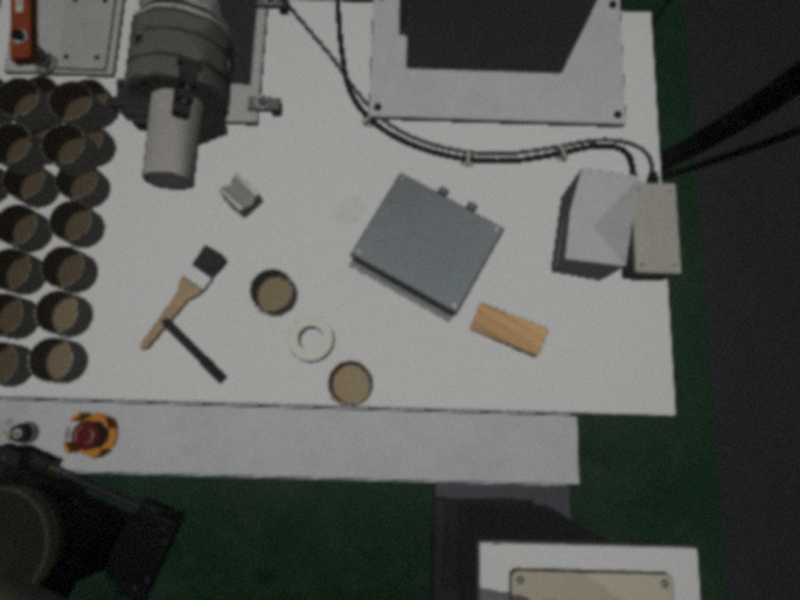

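View pics/scene0.png

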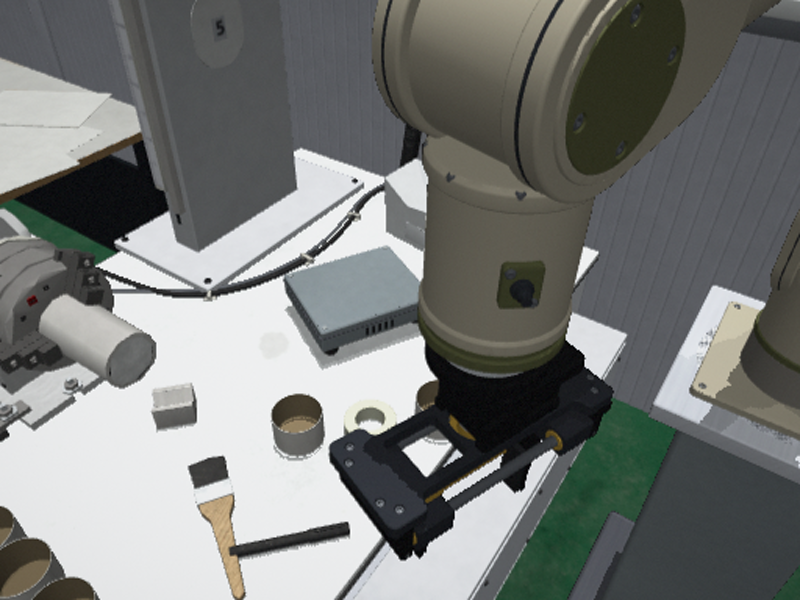

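The top view shows the box top with its corners at about (403,175), (503,230), (457,313) and (352,257). The wedge corners are at about (482,304), (547,331), (538,355) and (471,330), with the thin end on the left. The cups are at (273,292) and (350,383), and the tape is at (311,340). Next I'll fit the poses by matching silhouettes.

```bash
cat > h.py <<'E'
import cv2,numpy as np
from bench import r,vision
from scipy.optimize import minimize,least_squares
def proj(c,X):
    p=(np.atleast_2d(X)@np.array(c["R"]).T+c["t"])@np.array(c["intrinsics"]).T
    return p[:,:2]/p[:,2:]
def place(p,L):
    x,y,a=p; R=np.array([[np.cos(a),-np.sin(a),0],[np.sin(a),np.cos(a),0],[0,0,1]])
    return np.array(L)@R.T+[x,y,0]
def ray(c,uv,z):
    R=np.array(c["R"]);o=-R.T@c["t"];d=R.T@np.linalg.inv(c["intrinsics"])@[*uv,1.]
    return o+d*(z-o[2])/d[2]
BOX=[[sx*.075,sy*.09,.063] for sx,sy in((1,1),(1,-1),(-1,-1),(-1,1))]
W=[[sx*.023,sy*.055,z] for sx,sy,z in((1,1,.003),(-1,1,.003),(-1,-1,.019),(1,-1,.019),(1,1,0),(-1,1,0),(-1,-1,0),(1,-1,0))]
def quadfit(c,mask,L,p0):
    """fit projected convex hull to mask by soft IoU at 8x crop"""
    ys,xs=np.nonzero(mask);x0,y0=xs.min()-6,ys.min()-6;w,h=np.ptp(xs)+13,np.ptp(ys)+13
    S=8;M=cv2.GaussianBlur(mask[y0:y0+h,x0:x0+w].astype(np.float32),(0,0),.6)
    def f(p):
        q=(proj(c,place(p,L))-[x0,y0]+.5)*S
        im=np.zeros((h*S,w*S),np.float32)
        cv2.fillConvexPoly(im,cv2.convexHull((q*16).round().astype(np.int32)),1.,shift=4)
        im=cv2.GaussianBlur(cv2.resize(im,(w,h),interpolation=cv2.INTER_AREA),(0,0),.6)
        return float(((im-M)**2).sum())
    sim=np.array([p0]+[np.array(p0)+d for d in([.01,0,0],[0,.01,0],[0,0,.08])])
    m=minimize(f,p0,method="Nelder-Mead",options=dict(initial_simplex=sim,xatol=1e-5,fatol=1e-3,maxiter=400))
    return m.x,m.fun,mask.sum()
def wedge_mask(c):
    h=cv2.cvtColor(c["color"],cv2.COLOR_RGB2HSV)
    m=((h[...,1]>70)&(h[...,0]>5)&(h[...,0]<25)&(h[...,2]>90)).astype(np.uint8)
    return m
def comp(m,uv):
    n,l=cv2.connectedComponents(m); return (l==l[int(uv[1]),int(uv[0])]).astype(np.uint8)
E
python3 - <<'E'
from h import *
c=vision.camera("top");s=1.5625
im=c["color"];h=cv2.cvtColor(im,cv2.COLOR_RGB2HSV)
for u in((430,240),(400,300),(455,318),(510,330),(520,280)): 
    x,y=int(u[0]/s),int(u[1]/s);print(u,im[y,x],h[y,x])
ctr=lambda P,z:np.mean([ray(c,(u/s,v/s),z) for u,v in P],0)
b=ctr([(403,175),(503,230),(457,313),(352,257)],.063);w=ctr([(482,304),(547,331),(538,355),(471,330)],.01)
print(b,w)
V=im.astype(int).sum(2)/3; med=np.median(im[145:165,265:285].reshape(-1,3),0)
bm=comp((np.abs(im.astype(int)-med).max(2)<22).astype(np.uint8),(430/s,240/s))
bm=cv2.morphologyEx(bm,cv2.MORPH_OPEN,np.ones((3,3),np.uint8));bm=comp(bm,(430/s,240/s))
wm=comp(wedge_mask(c),(510/s,330/s))
B=quadfit(c,bm,BOX,[b[0],b[1],-.5]);Wd=quadfit(c,wm,W,[w[0],w[1],1.2])
print("box",B,"wedge",Wd)
foot=place(B[0],[[-.055,-.07,0]])[0];print("foot",foot,"wedge local foot:",place([0,0,-Wd[0][2]],[foot-[*Wd[0][:2],0]]))
print("thin",place(Wd[0],[[0,.055,0]]),"back",place(Wd[0],[[0,-.055,0]]))
for n,u,z in(("cupA",(273,292),.047),("cupB",(350,383),.047),("tape",(311,340),.024)): print(n,ray(c,(u[0]/s,u[1]/s),z))
o=cv2.resize(im[90:250,200:380][:,:,::-1],None,fx=4,fy=4,interpolation=cv2.INTER_CUBIC)
for p,L,col in((B[0],BOX,(0,0,255)),(Wd[0],W,(255,0,0))):
    q=cv2.convexHull(((proj(c,place(p,L))-[200,90]+.5)*4).astype(np.int32));cv2.polylines(o,[q],True,col,1)
cv2.circle(o,tuple(((proj(c,foot)[0]-[200,90]+.5)*4).astype(int)),4,(0,255,0),1)
cv2.imwrite("pics/fit.png",o[:600,:800])
E
```

```text
(430, 240) [93 97 99] [100  15  99]
(400, 300) [153 153 152] [ 30   2 153]
(455, 318) [149 149 146] [ 30   5 149]
(510, 330) [143 112  83] [ 15 107 143]
(520, 280) [157 155 154] [ 10   5 157]
[0.57618241 0.24089843 0.063     ] [0.45711394 0.11190735 0.01      ]
box (array([ 0.58087219,  0.2424684 , -0.49192507]), np.float64(77.19268035888672), np.uint64(4657)) wedge (array([0.45952561, 0.11249883, 2.80046599]), np.float64(37.82448196411133), np.uint64(821))
foot [0.49933116 0.20674643 0.        ] wedge local foot: [[-0.00598144 -0.10213381  0.        ]]
thin [[0.44112541 0.06066802 0.        ]] back [[0.47792581 0.16432964 0.        ]]
cupA [0.49848138 0.46940435 0.047     ]
cupB [0.36810464 0.3497519  0.047     ]
tape [0.43144909 0.41253396 0.024     ]
```

View pics/fit.png

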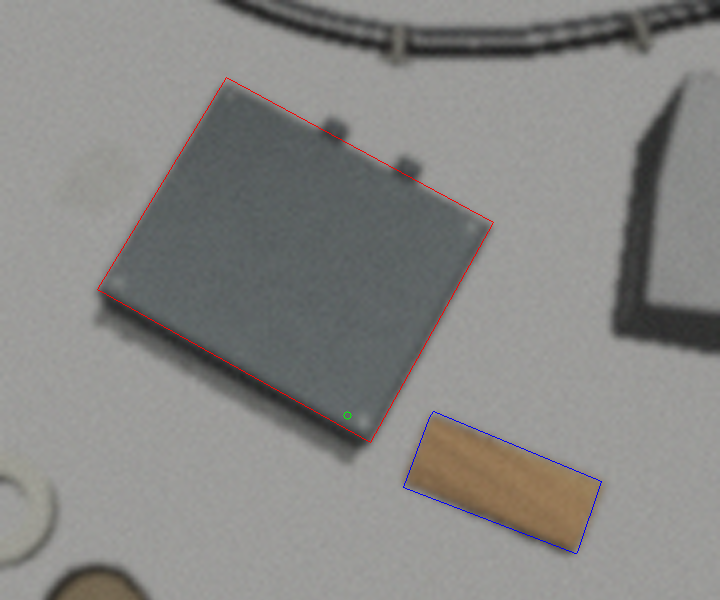

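The box outline fits. The wedge fit came out turned end for end, because its starting angle was wrong; the thin end points up and left at about 70° azimuth. I'll refit it after this first move.

{"op": "drive_tool", "data": {"series": [[[1.0, -2.7, 0], -4.5], [[1.0, -2.7, 0], -4.5], [[1.0, -2.7, 0], -4.5], [[1.0, -2.7, 0], -4.5], [[1.0, -2.7, 0], -4.5], [[1.0, -2.7, 0], -4.5], [[1.0, -2.7, 0], -4.5], [[1.0, -2.7, 0], -4.5], [[1.0, -2.7, 0], -4.5], [[1.0, -2.7, 0], -4.5]], "hand": 1, "newtons": 10}}

```text
time: 1.4
ee_pos: [0.3224, 0.3127, 0.2306]
eef_rot: [0.545, 0.838, 0.0, 0.0]
ft_force: [0.3, -0.4, -0.2]
width: 0.0013
grip_force: 0.0
```

{"op": "drive_tool", "data": {"series": [[[1.0, -2.8, 0], -4.5], [[1.0, -2.8, 0], -4.5], [[1.0, -2.8, 0], -4.5], [[1.0, -2.8, 0], -4.5], [[1.0, -2.8, 0], -4.5], [[1.0, -2.8, 0], -4.5], [[1.0, -2.8, 0], -4.5], [[1.0, -2.8, 0], -4.5], [[1.0, -2.8, 0], -4.5], [[1.0, -2.8, 0], -4.5]]}}

```text
time: 2.65
ee_pos: [0.4224, 0.0324, 0.2306]
eef_rot: [0.825, 0.566, 0.0, 0.0]
ft_force: [1.2, 0.3, -0.0]
width: 0.0001
grip_force: 0.0
```

```bash
cat > m.py <<'E'
from h import *
def fit(pb=(.578,.242,-.49),pw=(.4595,.1125,-.38),names=("top",),box=True):
    out=[]
    for n in names:
        c=vision.camera(n);im=c["color"]
        if box:
            u=proj(c,[pb[0],pb[1],.063])[0].astype(int)
            med=np.median(im[u[1]-8:u[1]+8,u[0]-8:u[0]+8].reshape(-1,3),0)
            bm=(np.abs(im.astype(int)-med).max(2)<25).astype(np.uint8)
            bm=comp(cv2.morphologyEx(bm,cv2.MORPH_OPEN,np.ones((3,3),np.uint8)),u)
            b=quadfit(c,bm,BOX,pb);print(n,"box",np.round(b[0],4),b[1:])
        wm=comp(wedge_mask(c),proj(c,[pw[0],pw[1],.01])[0])
        w=quadfit(c,wm,W,pw);print(n,"wedge",np.round(w[0],4),w[1:])
        B=b[0] if box else pb
        f=place(B,[[-.055,-.07,0]])[0]
        print(" foot",f.round(4),"back",place(w[0],[[0,-.055,0]])[0].round(4),"foot in wedge frame",place([0,0,-w[0][2]],[f-[*w[0][:2],0]])[0].round(4))
    return c
E
sed -i 's/q=(proj(c,place(p,L))-\[x0,y0\]+.5)\*S/q=(proj(c,place(p,L))-[x0,y0]+.5)*S-.5/' h.py
python3 - <<'E'
from m import *
c=fit()
s=vision.camera("scene");cv2.imwrite("pics/s1.png",cv2.resize(s["color"][:,:,::-1],(800,600)))
st=r.read_state();print({k:np.round(st[k],4) for k in("time","ee_pos","eef_rot","ft_force","width","joint_positions")})
E
```

```text
top box [ 0.5806  0.2425 -0.4976] (np.float64(73.75800323486328), np.uint64(4669))
top wedge [ 0.461   0.1147 -0.365 ] (np.float64(173.68643188476562), np.uint64(679))
 foot [0.4989 0.2072 0.    ] back [0.4414 0.0633 0.    ] foot in wedge frame [0.0023 0.0999 0.    ]
{'time': np.float64(2.75), 'ee_pos': array([0.4228, 0.0306, 0.2307]), 'eef_rot': array([8.256e-01, 5.643e-01, 0.000e+00, 3.000e-04]), 'ft_force': array([-0.3737,  0.1105,  0.3111]), 'width': np.float64(0.0009), 'joint_positions': array([-0.6822, -0.1611,  0.4583,  1.9737,  0.0741,  1.313 , -0.6196])}
```

View pics/s1.png

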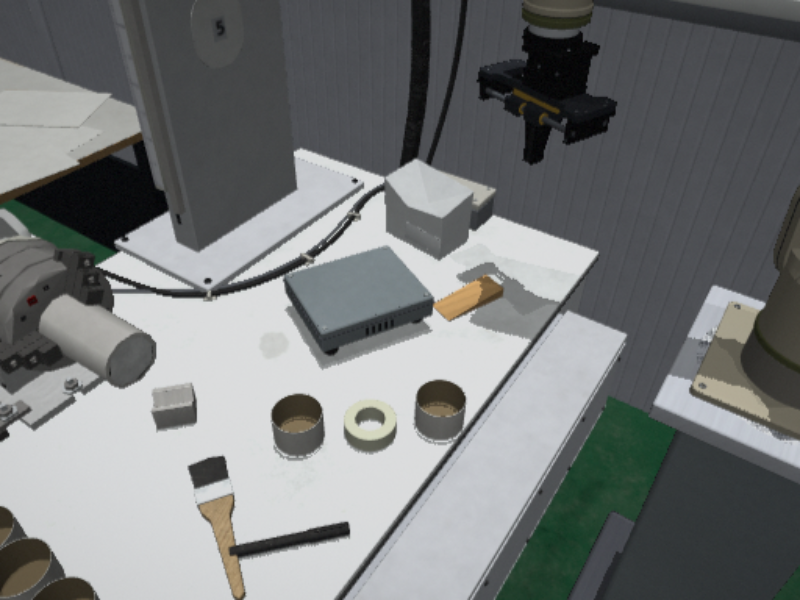

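The scene view is now clear: the box top spans (285,285) to (432,300), the short foot is near (418,318), and the wedge's thin end at (440,315) points at it. The cups and tape are well clear. I'll refit the wedge in this view and in the original top picture.

Run:
```python
from m import *
c=dict(vision.camera("top"));c["color"]=cv2.resize(cv2.imread("pics/top0.png"),(512,384),interpolation=cv2.INTER_AREA)[:,:,::-1].copy()
m=comp(wedge_mask(c),(510/1.5625,330/1.5625));print("top0",quadfit(c,m,W,[.4595,.1125,-.36]))
s=vision.camera("scene");h=cv2.cvtColor(s["color"],cv2.COLOR_RGB2HSV)
u=proj(s,[.46,.113,.01])[0].astype(int);print(u,h[u[1],u[0]])
m=((h[...,1]>60)&(h[...,0]>5)&(h[...,0]<25)).astype(np.uint8);m=comp(m,u);w=quadfit(s,m,W,[.4595,.1125,-.36]);print("scene",w)
# box in scene: top face corners by eye at 800 scale
uv=np.array([(386,247),(433,297),(326,348),(285,278)])/1.5625-.5
q=least_squares(lambda p:(proj(s,place(p,BOX))[[0,1,2,3]]-np.roll(uv,0,0)).ravel(),[.58,.242,-.49]);
for k in range(4):
    q=least_squares(lambda p:(proj(s,place(p,BOX))-np.roll(uv,k,0)).ravel(),[.58,.242,-.49]);print(k,q.x,q.cost)
```

```text
top0 (array([ 0.45979751,  0.11367384, -0.3828932 ]), np.float64(45.978607177734375), np.uint64(821))
[299 189] [ 17 121 202]
scene (array([ 0.46256988,  0.11424493, -0.37637676]), np.float64(20.181201934814453), np.uint64(640))
0 [ 0.57606554  0.254741   -2.07960609] 92.30850147792276
1 [ 0.57381139  0.25433626 -0.4418382 ] 18.812796170371954
2 [0.57606554 0.254741   1.06198651] 92.30850147791877
3 [0.57381139 0.25433626 2.69975444] 18.812796170370614
```

{"op": "drive_tool", "data": {"series": [[[0.5, 0, -2.0], -0.5], [[0, 0, -3], 0], [[0, 0, -3], 0], [[0, 0, -3], 0], [[0, 0, -3], 0], [[0, 0, -3], 0], [[0, 0, -2], 0], [[0, 0, -1], 0], [[0, 0, 0], 0], [[0, 0, 0], 0]]}}

```text
time: 4.1
ee_pos: [0.4273, 0.0346, 0.0313]
eef_rot: [0.825, 0.564, 0.001, 0.0]
ft_force: [0.3, -0.0, 0.8]
width: 0.0006
grip_force: 0.0
```

{"op": "drive_tool", "data": {"series": [[[0.2, 0, -0.6], 0], [[0, 0, -0.6], 0], [[0, 0, -0.4], 0], [[0, 0, -0.2], 0], [[0, 0, 0], 0], [[0.11, 0.28, 0], 0], [[0.11, 0.28, 0], 0], [[0.11, 0.28, 0], 0], [[0.11, 0.28, 0], 0], [[0, 0, 0], 0]]}}

```text
time: 5.35
ee_pos: [0.4333, 0.0458, 0.0126]
eef_rot: [0.825, 0.565, 0.0, 0.0]
ft_force: [-0.4, -0.4, 0.1]
width: 0.0008
grip_force: 0.0
```

Run:
```python
from m import *
s=vision.camera("scene");cv2.imwrite("pics/s2.png",cv2.resize(s["color"][100:260,160:360,::-1],None,fx=3.5,fy=3.5,interpolation=cv2.INTER_CUBIC))
for i in range(3): print(r.read_state()["ft_force"].round(2) if i==0 else "",end=" ")
h=cv2.cvtColor(s["color"],cv2.COLOR_RGB2HSV)
u=proj(s,[.468,.13,.01])[0]
m=comp(((h[...,1]>60)&(h[...,0]>5)&(h[...,0]<25)).astype(np.uint8),u);print(quadfit(s,m,W,[.462,.12,-.38]))
```

```text
[-1.2  -0.53 -0.07]   (array([ 0.46249328,  0.11397538, -0.36783606]), np.float64(20.1873722076416), np.uint64(647))
```

View pics/s2.png

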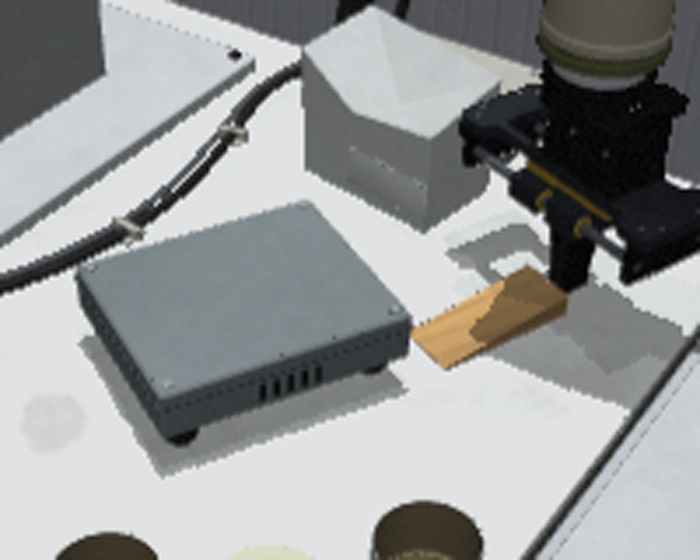

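The fingers, at about (570,285) in the crop, stand just behind the wedge back. The wedge's thin end at (430,350) points at the short foot at (375,368). I'll push it most of the way across the gap.

{"op": "drive_tool", "data": {"series": [[[0.15, 0.37, 0], 0], [[0.15, 0.37, 0], 0], [[0.15, 0.37, 0], 0], [[0.15, 0.37, 0], 0], [[0.2, 0.5, 0], 0], [[0.2, 0.5, 0], 0], [[0.2, 0.5, 0], 0], [[0.2, 0.5, 0], 0], [[0.2, 0.5, 0], 0], [[0.15, 0.37, 0], 0]]}}

```text
time: 6.65
ee_pos: [0.4508, 0.0894, 0.0126]
eef_rot: [0.825, 0.564, 0.0, 0.0]
ft_force: [-0.7, -0.4, 0.7]
width: 0.0004
grip_force: 0.5
```

```bash
cat > w.py <<'E'
from m import *
def scene_wedge(p0,save=None):
    s=vision.camera("scene");h=cv2.cvtColor(s["color"],cv2.COLOR_RGB2HSV)
    u=proj(s,place(p0,[[0,-.035,.014]]))[0]
    m=comp(((h[...,1]>60)&(h[...,0]>5)&(h[...,0]<25)).astype(np.uint8),u);print("wedge",quadfit(s,m,W,p0))
    if save: cv2.imwrite(save,cv2.resize(s["color"][140:240,210:350,::-1],None,fx=5,fy=5,interpolation=cv2.INTER_CUBIC))
    return s
def force(n=6):
    F=[];P=[]
    for _ in range(n):
        vision.camera("top");st=r.read_state();F.append(st["ft_force"]);P.append(st["ee_pos"])
    F=np.array(F);print("F",F.mean(0).round(2),"sd",F.std(0).round(2),"along",(F.mean(0)@[.371,.929,0]).round(2),"P",np.mean(P,0).round(4),"t",st["time"])
E
python3 - <<'E'
from w import *
scene_wedge([.476,.152,-.38],"pics/s3.png"); force()
E
```

```text
wedge (array([ 0.47451552,  0.14834948, -0.33907532]), np.float64(84.97845458984375), np.uint64(602))
F [ 0.06 -0.11 -0.29] sd [0.3  0.59 0.49] along -0.08 P [0.4508 0.0892 0.0126] t 7.0
```

View pics/s3.png

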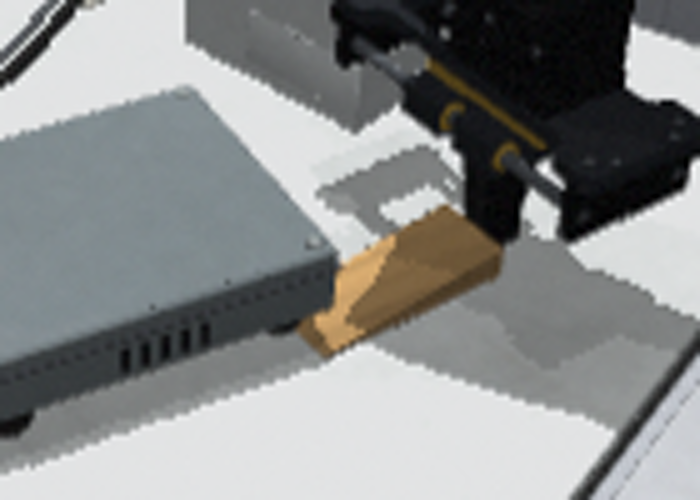

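The wedge's thin edge, about (272,313) to (327,355) in the crop, is just short of the foot at (285,330) and centred on it. It needs about 8 mm more to reach the foot axis. I'll advance in small steps and watch the force.

{"op": "drive_tool", "data": {"series": [[[0.055, 0.14, 0], 0], [[0.055, 0.14, 0], 0], [[0.055, 0.14, 0], 0], [[0.055, 0.14, 0], 0], [[0.055, 0.14, 0], 0], [[0.055, 0.14, 0], 0], [[0.055, 0.14, 0], 0], [[0.055, 0.14, 0], 0], [[0.055, 0.14, 0], 0], [[0.055, 0.14, 0], 0]]}}

```text
time: 8.25
ee_pos: [0.4562, 0.1031, 0.0126]
eef_rot: [0.826, 0.564, 0.0, 0.0]
ft_force: [-1.1, -1.3, 0.5]
width: 0.0006
grip_force: 0.7
```

{"op": "drive_tool", "data": {"series": [[[0.015, 0.037, 0], 0], [[0.015, 0.037, 0], 0], [[0.015, 0.037, 0], 0], [[0.015, 0.037, 0], 0], [[0.015, 0.037, 0], 0], [[0.015, 0.037, 0], 0], [[0.015, 0.037, 0], 0], [[0.015, 0.037, 0], 0], [[0.015, 0.037, 0], 0], [[0.015, 0.037, 0], 0]]}}

```text
time: 9.5
ee_pos: [0.4577, 0.1068, 0.0126]
eef_rot: [0.826, 0.564, 0.0, 0.0]
ft_force: [-0.3, -1.3, 0.0]
width: 0.0008
grip_force: 0.4
```

Run:
```python
from w import *
force(4)
```

```text
F [-0.18 -0.22  0.61] sd [0.36 0.27 0.54] along -0.28 P [0.4577 0.1068 0.0126] t 9.7
```

{"op": "drive_tool", "data": {"series": [[[0.01, 0.028, 0], 0], [[0.01, 0.028, 0], 0], [[0.01, 0.028, 0], 0], [[0.01, 0.028, 0], 0], [[0.01, 0.028, 0], 0], [[0.01, 0.028, 0], 0], [[0.01, 0.028, 0], 0], [[0.01, 0.028, 0], 0], [[0.01, 0.028, 0], 0], [[0.01, 0.028, 0], 0]]}}

```text
time: 10.95
ee_pos: [0.4587, 0.1096, 0.0126]
eef_rot: [0.826, 0.564, 0.0, 0.0]
ft_force: [0.1, -1.1, 0.3]
width: 0.0002
grip_force: 0.4
```

{"op": "drive_tool", "data": {"series": [[[0.011, 0.028, 0], 0], [[0.011, 0.028, 0], 0], [[0.011, 0.028, 0], 0], [[0.011, 0.028, 0], 0], [[0.011, 0.028, 0], 0], [[0.011, 0.028, 0], 0], [[0.011, 0.028, 0], 0], [[0.011, 0.028, 0], 0], [[0.011, 0.028, 0], 0], [[0.011, 0.028, 0], 0]]}}

```text
time: 12.2
ee_pos: [0.4597, 0.1121, 0.0125]
eef_rot: [0.826, 0.564, -0.0, 0.0]
ft_force: [-1.5, -3.4, 2.5]
width: 0.0006
grip_force: 2.0
```

Run:
```python
from w import *
force(6)
```

```text
F [-1.54 -3.66  2.58] sd [0.56 0.37 0.39] along -3.98 P [0.4597 0.1122 0.0126] t 12.5
```

{"op": "drive_tool", "data": {"series": [[[0.01, 0.025, 0], 0], [[0.01, 0.025, 0], 0], [[0, 0, 0], 0], [[0, 0, 0], 0], [[0, 0, 0], 0], [[0, 0, 0], 0], [[0, 0, 0], 0], [[0, 0, 0], 0], [[0, 0, 0], 0], [[0, 0, 0], 0]]}}

```text
time: 13.75
ee_pos: [0.4599, 0.1127, 0.0125]
eef_rot: [0.826, 0.564, -0.0, 0.0]
ft_force: [-2.0, -4.0, 1.8]
width: 0.0004
grip_force: 2.5
```

Run:
```python
from w import *
force(4)
c=fit(pw=(.4837,.172,-.38),pb=(.5806,.2425,-.4976))
```

```text
F [-2.05 -4.51  2.78] sd [0.78 0.26 0.26] along -4.95 P [0.4599 0.1127 0.0125] t 13.95
top box [ 0.5807  0.2425 -0.4959] (np.float64(80.35890197753906), np.uint64(4650))
top wedge [ 0.4985  0.266  -0.6005] (np.float64(137.99578857421875), np.uint64(164))
 foot [0.499  0.2071 0.    ] back [0.4675 0.2207 0.    ] foot in wedge frame [ 0.0337 -0.0484  0.    ]
```

The force has risen to about 5 N and the box has not moved. I'll back off, lift and move over the corner.

{"op": "drive_tool", "data": {"series": [[[-0.1, -0.25, 0], 0], [[-0.2, -0.5, 0], 0], [[-0.4, -1.0, 0], 0], [[-0.4, -1.0, 0], 0], [[0, 0, 1], 0], [[0, 0, 3], 0], [[0, 0, 3], 0], [[0, 0, 3], 0], [[0, 0, 0.5], 0], [[0, 0, 0], 0]]}}

```text
time: 15.25
ee_pos: [0.449, 0.0855, 0.1177]
eef_rot: [0.825, 0.564, 0.0, -0.0]
ft_force: [0.5, 0.9, -0.1]
width: 0.0005
grip_force: 0.0
```

{"op": "drive_tool", "data": {"series": [[[0.4, 1.2, 0], 0], [[0.8, 2, 0], 0], [[1.0, 2.5, 0], 0], [[1.0, 2.5, 0], 0], [[1.0, 2.5, 0], 0], [[0.6, 1.2, 0], 0], [[0.2, 0.3, 0], 0], [[0, 0, -1], 0], [[0, 0, -1], 0], [[0, 0, 0], 0]]}}

```text
time: 16.5
ee_pos: [0.4982, 0.2064, 0.0964]
eef_rot: [0.826, 0.564, -0.001, -0.0]
ft_force: [-0.1, -0.1, -0.1]
width: 0.0008
grip_force: 0.0
```

Run:
```python
from w import *
scene_wedge([.4837,.172,-.38],"pics/s4.png"); force(4)
```

```text
wedge (array([ 0.48275123,  0.17326665, -0.3243111 ]), np.float64(141.92909240722656), np.uint64(559))
F [ 0.06  0.09 -0.28] sd [0.43 0.26 0.67] along 0.1 P [0.4991 0.2072 0.0978] t 16.75
```

View pics/s4.png

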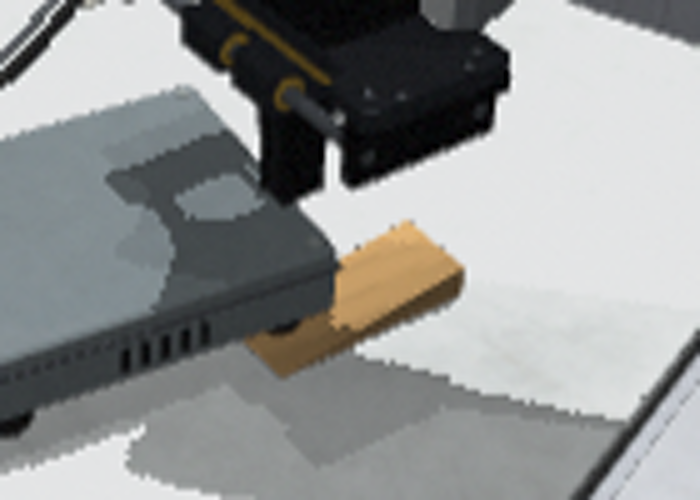

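The foot at (285,325) now sits over the thin part of the wedge, and the fingertips hang above the corner. I'll lower to about 2 mm above the top, then press slowly.

{"op": "drive_tool", "data": {"series": [[[0, 0, -0.5], 0], [[0, 0, -0.5], 0], [[0, 0, -0.5], 0], [[0, 0, -0.5], 0], [[0, 0, -0.3], 0], [[0, 0, -0.1], 0], [[0, 0, -0.05], 0], [[0, 0, -0.05], 0], [[0, 0, 0], 0], [[0, 0, 0], 0]]}}

```text
time: 18.0
ee_pos: [0.499, 0.2074, 0.0727]
eef_rot: [0.826, 0.564, 0.0, 0.0]
ft_force: [0.1, 0.0, 0.2]
width: 0.0002
grip_force: 0.0
```

{"op": "drive_tool", "data": {"series": [[[0, 0, -0.03], 0], [[0, 0, -0.03], 0], [[0, 0, -0.03], 0], [[0, 0, -0.03], 0], [[0, 0, -0.03], 0], [[0, 0, 0], 0], [[0, 0, 0], 0], [[0, 0, 0], 0], [[0, 0, 0], 0], [[0, 0, 0], 0]]}}

```text
time: 19.25
ee_pos: [0.499, 0.2073, 0.0711]
eef_rot: [0.826, 0.564, 0.0, 0.0]
ft_force: [-0.9, 0.2, -0.7]
width: 0.0003
grip_force: 0.0
```

{"op": "drive_tool", "data": {"series": [[[0, 0, -0.02], 0], [[0, 0, -0.02], 0], [[0, 0, -0.02], 0], [[0, 0, 0], 0], [[0, 0, 0], 0], [[0, 0, 0], 0], [[0, 0, 0], 0], [[0, 0, 0], 0], [[0, 0, 0], 0], [[0, 0, 0], 0]]}}

```text
time: 20.5
ee_pos: [0.499, 0.2074, 0.0707]
eef_rot: [0.826, 0.564, 0.0, -0.0]
ft_force: [-2.3, -0.6, 5.1]
width: 0.0006
grip_force: 2.6
```

{"op": "drive_tool", "data": {"series": [[[0, 0, -0.02], 0], [[0, 0, -0.02], 0], [[0, 0, 0], 0], [[0, 0, 0], 0], [[0, 0, 0], 0], [[0, 0, 0], 0], [[0, 0, 0], 0], [[0, 0, 0], 0], [[0, 0, 0], 0], [[0, 0, 0], 0]]}}

```text
time: 21.75
ee_pos: [0.499, 0.2074, 0.0706]
eef_rot: [0.826, 0.564, 0.0, -0.0]
ft_force: [-4.2, -2.2, 9.4]
width: 0.0004
grip_force: 4.6
```

{"op": "drive_tool", "data": {"series": [[[0, 0, -0.02], 0], [[0, 0, -0.01], 0], [[0, 0, 0], 0], [[0, 0, 0], 0], [[0, 0, 0], 0], [[0, 0, 0], 0], [[0, 0, 0], 0], [[0, 0, 0], 0], [[0, 0, 0], 0], [[0, 0, 0], 0]]}}

```text
time: 23.0
ee_pos: [0.499, 0.2074, 0.0706]
eef_rot: [0.826, 0.564, 0.0, -0.0]
ft_force: [-5.9, -2.0, 12.9]
width: 0.0003
grip_force: 6.1
```

Run:
```python
from w import *
force(6)
```

```text
F [-5.11 -1.89 12.22] sd [0.46 0.59 0.4 ] along -3.66 P [0.499  0.2074 0.0706] t 23.3
```

The press holds a steady 12 N. Going from 5 N to 12 N, the tip sank only about 0.1 mm, so there is no rocking. I'll release straight up.

{"op": "drive_tool", "data": {"series": [[[0, 0, 0], 0], [[0, 0, 0], 0], [[0, 0, 0.05], 0], [[0, 0, 0.1], 0], [[0, 0, 0.3], 0], [[0, 0, 1], 0], [[0, 0, 2], 0], [[0, 0, 3], 0], [[0, 0, 3], 0], [[0, 0, 1], 0]]}}

```text
time: 24.55
ee_pos: [0.4999, 0.2077, 0.1765]
eef_rot: [0.826, 0.564, 0.002, 0.0]
ft_force: [-0.5, 0.5, -0.9]
width: 0.0006
grip_force: 0.0
```

{"op": "drive_tool", "data": {"series": [[[-1, -2, 2], 0], [[-1, -3, 2], 0], [[-1, -3, 0], 0], [[-1, -3, 0], 0], [[-1, -3, 0], 0], [[-1, -3, 0], 0], [[0, -3, 0], 0], [[0, -2, 0], 0], [[0, 0, 0], 0], [[0, 0, 0], 0]]}}

```text
time: 25.8
ee_pos: [0.4389, -0.0118, 0.214]
eef_rot: [0.825, 0.565, -0.0, -0.0]
ft_force: [0.4, -0.1, -1.2]
width: 0.0006
grip_force: 0.0
```

Run:
```python
from w import *
scene_wedge([.4837,.172,-.38],"pics/s5.png"); fit(pw=(.4837,.165,-.38),pb=(.5806,.2425,-.4976));force(1)
```

```text
wedge (array([ 0.48319894,  0.17352621, -0.30866225]), np.float64(142.91880798339844), np.uint64(558))
top box [ 0.5806  0.2423 -0.4895] (np.float64(48.54222106933594), np.uint64(4699))
top wedge [ 0.4811  0.1751 -0.2785] (np.float64(242.2173614501953), np.uint64(554))
 foot [0.4991 0.2064 0.    ] back [0.4659 0.1222 0.    ] foot in wedge frame [0.0088 0.0351 0.    ]
F [ 0.23 -0.46  0.16] sd [0. 0. 0.] along -0.34 P [ 0.439  -0.0118  0.2141] t 25.95
```

View pics/s5.png

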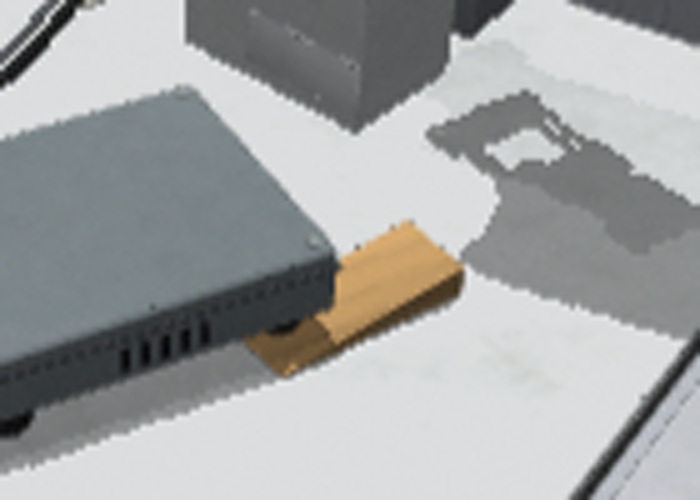

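The wedge stays under the foot at (285,327), the box is within about 0.3 mm of where it started, and the arm is clear. I'll hand it in.

```bash
python3 -c "
from bench import r
print(r.close_job())"
```

```text
the job is handed in; nothing more can be done
None
```

I pushed the wedge under the short foot until the push force rose to about 5 N, the corner held a steady 12 N press without rocking, the box stayed within about 0.3 mm of its place, and I handed the job in at about 26 s; no verdict was returned.

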